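# Hot-box lid temperature check

### The job

Shut the lid of the steel hot-holding box fully, then take the yellow surface thermometer out of its white stand and press its sprung copper tip lightly onto the red spot on the closed lid, thermometer upright, so that the tip is pushed part of the way in and not to its stop. Finish while still holding it there, steady, in the gripper; do not disturb the sauce bottle, the red bowl or the black lunch boxes.

Things in the scene. Friction and masses are not known exactly. Their poses are not given: they have to be found in the camera images.
- hotbox: Open-topped stainless box 200 x 240 x 100 mm (x, y, z; walls 6 mm) fixed to the table, with a flat hinged lid along its far (+x) rim; two small black soup bowls stand inside, all below the rim. Origin: centre of its underside; x points from the front rim (robot side) to the hinge, z up.
- lid (a joint): Angle of the box's lid about its hinge, rad: 0 shut (level), grows as the front edge swings up; it starts open at 0.6 to 1.05. The hinge is stiff: the lid stays wherever it is left and takes about 1 to 2 N at the knob to swing down, so it must be pushed all the way down. The lid is an aluminium plate 200 x 240 x 8 mm, 0.3 kg; shut, its upper face is 108.5 mm above the table.
- lid_handle (a point): Grip point of the lid's black knob (28 mm wide, 35 mm above the lid's outer face; the knob's flat end is about 8 mm further out). It lies 170 mm from the hinge axis towards the front and midway along y. z is the lid's outward normal; x points to the hinge.
- lid_hinge (a point): Middle of the hinge axis at the far rim, 100.5 mm above the table; the axis runs along the box's y. The lid's outer face is 8 mm above this axis when shut. This point turns with the lid.
- mark (a point): Centre of the red spot (28 mm across, small white centre) on the lid's outer face: 90 mm from the hinge axis towards the front and 55 mm to the +y side of the knob. It moves with the lid; z is the lid's outward normal.
- stand: White square block 75 x 75 x 80 mm, fixed to the table, with a vertical through hole of 19 mm at its centre, where the thermometer stands. Origin: centre of its underside.
- probe: Surface thermometer, 0.1 to 0.16 kg, upright in the stand: a round grey flange (38 mm across, 5 mm thick) that rests on the stand's top, above it a yellow handle 30 mm (x) by 24 mm (y) in section, from 5 to 90 mm above the origin, and below it a steel shaft 10 mm across and a copper tip 13 mm across. Origin: centre of the flange's underside, on the axis; z runs along the tool towards the handle's top; the display faces -x.
- tip (a point): Contact face of the copper tip, on the thermometer's axis, 71 mm below the thermometer's origin when not pressed in.
- plunger (a joint): How far the sprung tip is pushed in, m: 0 free, 0.018 at its stop. The spring pushes back with about 0.9 N at first and 4.8 N at the stop (220 N/m).
- sauce: Amber glass sauce bottle with a red cap, 60 mm across, 160 mm high, loose, standing on the other side of the box from the stand; origin at the centre of its underside. To be left alone.
- bowl: Red bowl 120 mm across, 65 mm high, loose on the table; origin at the centre of its underside. To be left alone.
- bento: Two stacked black lunch boxes in one piece, 110 x 85 x 45 mm, loose on the table; origin at the centre of the underside. To be left alone.
Mind the look-alikes: they are no part of the job. There is more than one size of the probe; the job needs the largest.

How it is judged:
By the outcome, as a careful person would: the job done as asked, in the order asked, and still so for the second after the job is handed in, while the arm keeps its last pose, push and grip.
It also fails if it takes over 56 s, if anything falls off the work surface, if the arm or the gripper's body presses on something with over 40 N, if the wrist force passes 120 N, or if a joint passes its speed limit or range.

### The arm

A 6-joint arm with a two-finger parallel gripper is mounted at the origin on the work surface. World frame = base frame: x ahead of the robot, y to its left, z up, the work surface at z = 0. Lengths are in m, angles in rad, forces in N, time in s.
With the tool pointing down it reaches from about 0.375 to 0.975 m from the base axis. Payload 3.8 kg.
Tool frame: the origin (TCP) lies at the very end of the fingers, on their centre line; the grasp point (between the pads) lies 19 mm behind it; z points along the fingers, y is the line along which they close (so a half turn about z gives the same grasp; the last joint's range is limited). The gripper opens to 85 mm and grips with 20 to 120 N. Pads are 22 mm wide; open, the fingers measure 114 mm over their backs; the gripper's body (76 mm by 85 mm) begins 54 mm behind the grasp point. The pads swing forward as they close: fully open they stand 13 mm farther back than shut.
Start: joints at [1.086, 0.264, 1.604, -0, 1.274, -0.037], TCP at [0.292, 0.608, 0.231] pointing down, gripper open.
Joint ranges: [-2.63, 2.63], [-0.94, 2.18], [0.31, 2.57], [-1.31, 4.45], [0, 2.66], [-2.55, 2.55]. Speed limits (rad/s): [2.57, 2.57, 3.14, 3.14, 3.14, 3.14].

### API

Orientations are given as a rotation vector (axis times angle).
In Python, from workcell import read_state, read_camera, calibration, finish_job gives the robot as it stands.
- The arm moves only by the tool step_arm, never from a script. Its argument "commands" is a list of rows, each an object of numbers: "fingers": the gripper's target within -1 to 1 (shut at 1, half-way at 0, fully open at -1); "dx", "dy", "dz": the shift along the tool's x, y, z in m; "roll": the turn about the tool's z in degrees. In form: [{"fingers": .., "dx": .., "dy": .., "dz": .., "roll": ..}, ...]. A call has 1 to 8 rows; each row is the pose to reach, as a shift and turn from the pose commanded when the call began, along the tool's axes at that moment; what a row does not reach only later rows make up. A row lasts 1/8 s, in which the tool goes at most 62.5 mm and 10.7 degrees, less where a joint would pass 70% of its speed; a pose out of reach is approached as far as the arm can. A call with a gripper value outside its range is refused whole. The fingers move at their own pace and stop on an object; "squeeze" is the grip in N (left out, the last holds). Time passes only in rows, so rows that repeat a pose let the fingers close. It gives the time, the measured TCP pose, the force, the opening and the grip force at its end, in the units of the state.
- read_state(): the state, without advancing time (a new reading comes with each control period).
- read_camera(name): name is "side" or "top"; returns (picture, depth): 384x512x3 uint8, blue, green, red; 384x512 float32, m along the optical axis (not along the pixel's ray), 0 where there is no reading.
- calibration(name): a dict with "intrinsics" (3x3 intrinsics, pixels), "k1" (the pictures are not rectified: a ray, as slopes to the right and down, at radius r is drawn at 1 + k1 r^2 times it, then the intrinsics apply), "world_to_cam" (4x4, takes a point from world to camera coordinates). Camera axes: x right, y up, looking along -z (the intrinsics and any distortion apply to the point x, -y, -z); pixel columns grow to the right and rows downward; lengths in m; the calibration is good to about 2 mm. A picture is of the moment at which its call begins. calibration takes no time and is no camera call.
- finish_job(): hands the job in; it is judged then, once.
The state is a dict: "time": time; "q": joint angles; "joint_vel": joint speeds; "joint_torque": joint torques, N m; "tool_pos": TCP position; "tcp_rot": TCP orientation; "wrist_force": force on the tool from outside, world axes, zero at the start; "torque": the same for the moment, N m; "width": opening from 0.0 (shut) to 1.0 (fully open); "grip_force": force on a finger pad.
Only numpy, scipy, OpenCV 4.12 (cv2) and the standard library are available. Lean on these libraries where they do the work, as an engineer would, in place of code of your own. Each camera call takes 0.05 s, during which the arm holds its last target. There are 200 camera calls.

## Working session

There is one attempt and no reset: what is moved stays moved. The work goes in short steps, Python scripts to look and compute and a tool call to move; the robot and the scene stay as the last step left them, time stands still between calls to the robot, and variables do not carry over. Pictures are saved under pics/ and viewed, at most 10 in all, crops included, and the job is handed in when it is done.

Besides the shell and the picture viewer there is one more tool, called after "Call:" in YAML: its name, and indented under it one key for each argument. step_arm: Moves the arm, as the interface text tells. Its arguments: {"type":"object","properties":{"commands":{"type":"array","items":{"type":"object","properties":{"fingers":{"type":"number"},"dx":{"type":"number"},"dy":{"type":"number"},"dz":{"type":"number"},"roll":{"type":"number"}}}},"squeeze":{"type":"number"}},"required":["commands"]}

```bash
mkdir -p pics
cat > h.py <<'E'
import numpy as np, cv2
from workcell import read_state, read_camera, calibration, finish_job
def pts(name, depth):
    c=calibration(name); K=np.array(c["intrinsics"]); k1=c["k1"]; T=np.linalg.inv(np.array(c["world_to_cam"]))
    h,w=depth.shape; u,v=np.meshgrid(np.arange(w),np.arange(h))
    p=cv2.undistortPoints(np.stack([u,v],-1).reshape(-1,1,2).astype(float),K,np.array([k1,0,0,0,0.])).reshape(h,w,2)
    P=np.stack([p[...,0]*depth,-p[...,1]*depth,-depth,np.ones_like(depth)],-1)@T.T
    P[depth==0]=np.nan
    return P[...,:3]
def ray(name,u,v,z):
    c=calibration(name); K=np.array(c["intrinsics"]); T=np.linalg.inv(np.array(c["world_to_cam"]))
    p=cv2.undistortPoints(np.array([[[u,v]]],float),K,np.array([c["k1"],0,0,0,0.])).ravel()
    d=T[:3,:3]@[p[0],-p[1],-1]; o=T[:3,3]
    return o+d*(z-o[2])/d[2]
E
python3 - <<'E'
from h import *
for n in("side","top"):
    im,d=read_camera(n); cv2.imwrite(f"pics/{n}0.png",im); np.savez(f"{n}0.npz",im=im,d=d)
    c=calibration(n); print(n,np.linalg.inv(c["world_to_cam"]).round(3),np.array(c["intrinsics"]).round(1),c["k1"],(d==0).mean())
s=read_state(); print({k:np.round(v,3) for k,v in s.items()})
E
```

```text
side [[-0.994  0.068 -0.09   0.451]
 [-0.112 -0.547  0.829  1.102]
 [ 0.007  0.834  0.551  0.821]
 [ 0.     0.     0.     1.   ]] [[427.7   0.  256.6]
 [  0.  427.7 196.9]
 [  0.    0.    1. ]] 0.003469578297334763 0.0040130615234375
top [[-0.01   0.986 -0.169  0.361]
 [-1.    -0.009  0.009  0.045]
 [ 0.007  0.169  0.986  1.294]
 [ 0.     0.     0.     1.   ]] [[475.5   0.  254.4]
 [  0.  475.5 199.8]
 [  0.    0.    1. ]] -0.050250349950975354 0.0038299560546875
{'time': np.float64(0.1), 'q': array([ 1.086,  0.265,  1.605,  0.   ,  1.274, -0.037]), 'joint_vel': array([-0.001, -0.003, -0.003,  0.001,  0.002,  0.   ]), 'joint_torque': array([ 0.0000e+00, -5.1671e+01, -3.6859e+01, -0.0000e+00,  6.0000e-03,
       -0.0000e+00]), 'tool_pos': array([0.292, 0.608, 0.23 ]), 'tcp_rot': array([-6.970e-01, -3.063e+00,  3.000e-03]), 'wrist_force': array([ 0.663, -0.209, -0.075]), 'torque': array([ 0.   , -0.013, -0.008]), 'grip_force': np.float64(0.0), 'width': np.float64(1.003)}
```

View pics/side0.png

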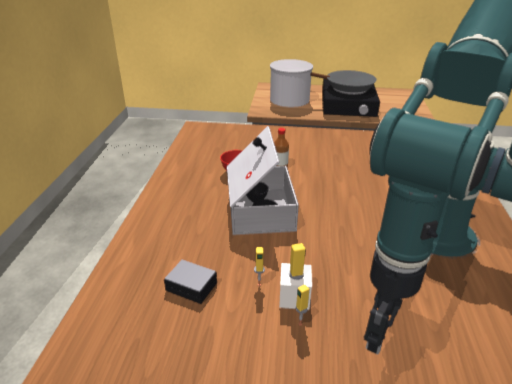

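View pics/top0.png

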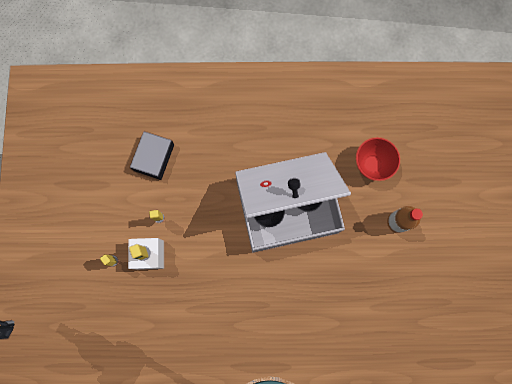

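The side view shows the box at (262,205) with its lid open, and the bottle and bowl behind it. The white stand is at (296,285) with the large probe's handle at (297,260), and smaller probes stand at (259,262) and (303,300). In the top view, up is +x and left is +y: the red spot is at (266,184), the knob at (294,185), the stand at (146,254) and the probe's handle at (138,252).

Run:
```python
from h import *
for n in("top","side"):
    z=np.load(n+"0.npz"); im,d=z["im"],z["d"]; P=pts(n,d); hsv=cv2.cvtColor(im,cv2.COLOR_BGR2HSV)
    print("==",n)
    masks={"yellow":cv2.inRange(hsv,(22,150,100),(35,255,255)),"white":cv2.inRange(hsv,(0,0,190),(180,40,255)),
     "red":cv2.inRange(hsv,(0,170,80),(4,255,255))|cv2.inRange(hsv,(172,170,80),(180,255,255)),"black":cv2.inRange(hsv,(0,0,0),(180,255,45)),
     "grey":cv2.inRange(hsv,(0,0,90),(180,45,255))}
    for k,m in masks.items():
        N,L,S,C=cv2.connectedComponentsWithStats(m)
        for i in range(1,N):
            if S[i,4]<25: continue
            q=P[L==i]; q=q[~np.isnan(q[:,0])]
            if len(q)==0 or q[:,0].max()>1.5 or q[:,2].max()<0.01 : continue
            print(k,S[i],C[i].round(1),"med",np.median(q,0).round(3),"p2",np.percentile(q,2,0).round(3),"p98",np.percentile(q,98,0).round(3))
    # lid plane / rim
# stand top from top view
z=np.load("top0.npz"); P=pts("top",z["d"]); im=z["im"]
def rect(sel):
    q=P[sel][:,:2].astype(np.float32); return cv2.minAreaRect(q),len(q)
roi=np.zeros(P.shape[:2],bool)
roi[235:275,122:168]=1
print("stand",rect(roi&(abs(P[...,2]-.08)<.005)))
roi[:]=0; roi[235:275,125:160]=1
print("probe top",rect(roi&(abs(P[...,2]-.17)<.006)), np.nanmedian(P[roi&(P[...,2]>.155)],0))
roi[:]=0; roi[180:252,235:350]=1
print("box rim",rect(roi&(abs(P[...,2]-.1)<.006)))
# lid plane
roi[:]=0; roi[165:205,245:335]=1
hsv=cv2.cvtColor(im,cv2.COLOR_BGR2HSV)
s=roi&(hsv[...,1]<40)&(hsv[...,2]>120)&(P[...,2]>.1)
q=P[s]
for _ in range(4):
    c=q.mean(0);n=np.linalg.svd(q-c,full_matrices=False)[2][2];n*=np.sign(n[2]);r=(q-c)@n;q=q[abs(r)<max(.003,2*r.std())] 
print("lid",len(q),c,n,r.std(),"angle",np.arccos(n[2]),"yaw",np.arctan2(-n[1],-n[0]))
for nm,uv in(("mark",(266,184)),("knob",(294,185))): print(nm,P[uv[1],uv[0]])
```

```text
== top
yellow [150 211  13  10  50] [157.8 216.4] med [0.523 0.276 0.099] p2 [0.52  0.273 0.07 ] p98 [0.537 0.292 0.125]
yellow [133 245  15  15  92] [141.9 252.2] med [0.432 0.308 0.134] p2 [0.419 0.304 0.097] p98 [0.448 0.32  0.172]
yellow [102 255  14  11  69] [110.1 260.2] med [0.415 0.395 0.105] p2 [0.405 0.39  0.072] p98 [0.429 0.406 0.125]
white [336 171  12  20  29] [341.1 180.2] med [ 0.594 -0.167  0.211] p2 [ 0.563 -0.174  0.185] p98 [ 0.618 -0.162  0.244]
white [247 192 104  25 277] [298.8 204. ] med [ 0.53  -0.064  0.251] p2 [ 0.506 -0.175  0.247] p98 [0.553 0.047 0.255]
white [247 222   7  25  41] [249.9 233.8] med [0.481 0.046 0.101] p2 [0.448 0.038 0.095] p98 [0.509 0.053 0.106]
white [261 229  24  18 145] [268.5 238.4] med [ 0.474 -0.003  0.008] p2 [ 0.45  -0.035  0.003] p98 [0.498 0.016 0.104]
white [286 228  58  14  67] [314.6 234.7] med [ 0.474 -0.118  0.101] p2 [ 0.46  -0.186  0.096] p98 [ 0.49  -0.048  0.106]
white [128 238  30  31 553] [145.4 252.9] med [0.434 0.307 0.082] p2 [0.399 0.282 0.076] p98 [0.472 0.353 0.087]
red [ 356  138   44   42 1462] [377.4 158.8
[... 5883 characters left out ...]
533 0.289 0.049] p2 [0.526 0.283 0.023] p98 [0.544 0.3   0.059]
stand (((0.4349495470523834, 0.3191201984882355), (0.07537976652383804, 0.07723144441843033), 1.930828332901001), 606)
probe top (((0.4345203936100006, 0.3184524178504944), (0.030069932341575623, 0.024225780740380287), 22.87337303161621), 134) [0.43378207 0.31663589 0.17045005]
box rim (((0.5514740943908691, -0.05847862362861633), (0.1792009472846985, 0.24095465242862701), 11.938125610351562), 418)
lid 3109 [ 0.58894417 -0.04651233  0.18929238] [0.71124461 0.15103658 0.68652681] 0.0011097261140817038 angle 0.8140948533535028 yaw -2.932345683137089
mark [0.5912444  0.00602382 0.17429959]
knob [ 0.56975296 -0.0526581   0.26520252]
```

Call:
step_arm:
  commands:
    - {"fingers":1,"dx":0,"dy":0,"dz":-0.06,"roll":0}
    - {"fingers":1,"dx":-0.04,"dy":-0.04,"dz":-0.1,"roll":8}
    - {"fingers":1,"dx":-0.08,"dy":-0.075,"dz":-0.1,"roll":16}
    - {"fingers":1,"dx":-0.12,"dy":-0.11,"dz":-0.1,"roll":24}
    - {"fingers":1,"dx":-0.16,"dy":-0.147,"dz":-0.1,"roll":32}
    - {"fingers":1,"dx":-0.2,"dy":-0.184,"dz":-0.1,"roll":40}
    - {"fingers":1,"dx":-0.24,"dy":-0.22,"dz":-0.1,"roll":48}
    - {"fingers":1,"dx":-0.28,"dy":-0.257,"dz":-0.1,"roll":52.4}

```text
time: 1.1
tool_pos: [0.4335, 0.2538, 0.3308]
tcp_rot: [-1.982, -2.438, 0.001]
wrist_force: [1.8, 0.2, -0.4]
width: 0.005
grip_force: 0.0
```

Call:
step_arm:
  commands:
    - {"fingers":1,"dx":-0.055,"dy":0.01,"dz":0}
    - {"fingers":1,"dx":-0.11,"dy":0.02,"dz":0}
    - {"fingers":1,"dx":-0.165,"dy":0.03,"dz":0}
    - {"fingers":1,"dx":-0.22,"dy":0.04,"dz":0}
    - {"fingers":1,"dx":-0.275,"dy":0.05,"dz":0}
    - {"fingers":1,"dx":-0.33,"dy":0.06,"dz":0}
    - {"fingers":1,"dx":-0.37,"dy":0.0635,"dz":0.03}
    - {"fingers":1,"dx":-0.37,"dy":0.0635,"dz":0.065}

```text
invalid input
```

Run:
```python
from h import *
ti,_=read_camera("top"); si,_=read_camera("side")
cv2.imwrite("pics/a.png",np.hstack([cv2.resize(ti[130:270,200:380],None,fx=2,fy=2),cv2.resize(si[90:230,180:360],None,fx=2,fy=2)]))
s=read_state();p=s["tool_pos"];a=.2085;print(p,p[0]*np.cos(a)+p[1]*np.sin(a),-p[0]*np.sin(a)+p[1]*np.cos(a))
```

```text
[0.43465058 0.25116005 0.33094283] 0.47722541147353315 0.15575109132358939
```

View pics/a.png

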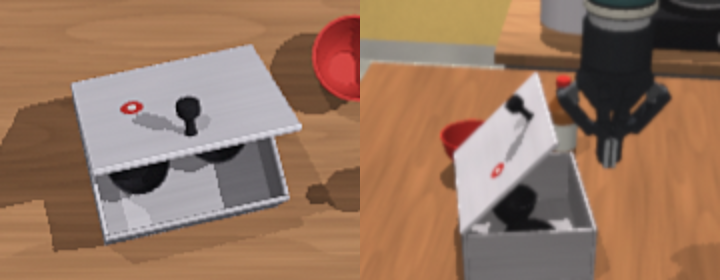

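The move was refused because its rows had no roll value, so the arm is still between the stand and the box. The picture shows the lid still open, with the spot at (131,107) in the left crop.

Call:
step_arm:
  commands:
    - {"fingers":1,"dx":-0.055,"dy":0.01,"dz":0,"roll":0}
    - {"fingers":1,"dx":-0.11,"dy":0.02,"dz":0,"roll":0}
    - {"fingers":1,"dx":-0.165,"dy":0.03,"dz":0,"roll":0}
    - {"fingers":1,"dx":-0.22,"dy":0.04,"dz":0,"roll":0}
    - {"fingers":1,"dx":-0.275,"dy":0.05,"dz":0,"roll":0}
    - {"fingers":1,"dx":-0.33,"dy":0.06,"dz":0,"roll":0}
    - {"fingers":1,"dx":-0.367,"dy":0.063,"dz":0.03,"roll":0}
    - {"fingers":1,"dx":-0.367,"dy":0.063,"dz":0.065,"roll":0}

```text
time: 2.2
tool_pos: [0.5722, -0.0926, 0.2656]
tcp_rot: [1.981, 2.437, 0.001]
wrist_force: [-0.2, 0.4, 0.6]
width: 0.004
grip_force: 0.0
```

Call:
step_arm:
  commands:
    - {"fingers":1,"dx":0,"dy":-0.001,"dz":0.024,"roll":0}
    - {"fingers":1,"dx":0,"dy":-0.0145,"dz":0.0365,"roll":0}
    - {"fingers":1,"dx":0,"dy":-0.0265,"dz":0.05,"roll":0}
    - {"fingers":1,"dx":0,"dy":-0.0375,"dz":0.064,"roll":0}
    - {"fingers":1,"dx":0,"dy":-0.047,"dz":0.0795,"roll":0}
    - {"fingers":1,"dx":0,"dy":-0.0545,"dz":0.096,"roll":0}
    - {"fingers":1,"dx":0,"dy":-0.0605,"dz":0.113,"roll":0}
    - {"fingers":1,"dx":0,"dy":-0.065,"dz":0.13,"roll":0}

```text
time: 3.2
tool_pos: [0.5068, -0.104, 0.135]
tcp_rot: [-1.978, -2.44, 0.0]
wrist_force: [0.8, 0.3, 1.3]
width: 0.0
grip_force: 0.5
```

Call:
step_arm:
  commands:
    - {"fingers":1,"dx":0,"dy":-0.002,"dz":0.013,"roll":0}
    - {"fingers":1,"dx":0,"dy":-0.003,"dz":0.022,"roll":0}
    - {"fingers":1,"dx":0,"dy":-0.003,"dz":0.026,"roll":0}
    - {"fingers":1,"dx":0,"dy":-0.003,"dz":0.028,"roll":0}
    - {"fingers":1,"dx":0,"dy":-0.003,"dz":0.028,"roll":0}

```text
time: 3.82
tool_pos: [0.505, -0.1046, 0.1087]
tcp_rot: [1.978, 2.44, 0.001]
wrist_force: [-0.2, -0.4, 0.1]
width: -0.0
grip_force: 0.0
```

Call:
step_arm:
  commands:
    - {"fingers":1,"dx":0,"dy":0,"dz":0.002,"roll":0}
    - {"fingers":1,"dx":0,"dy":0,"dz":0.002,"roll":0}
    - {"fingers":1,"dx":0,"dy":0,"dz":0.002,"roll":0}

```text
time: 4.2
tool_pos: [0.5053, -0.1047, 0.1085]
tcp_rot: [1.977, 2.439, 0.001]
wrist_force: [-4.8, 1.4, 10.6]
width: -0.002
grip_force: 5.5
```

```bash
python3 -c "
from h import *
s=read_state();print(s['tool_pos'],s['wrist_force'])"
```

```text
[ 0.50526295 -0.10465092  0.10846831] [-4.77548501  1.43122187 10.62148361]
```

Call:
step_arm:
  commands:
    - {"fingers":1,"dx":0,"dy":0,"dz":-0.06,"roll":0}
    - {"fingers":1,"dx":0,"dy":0,"dz":-0.12,"roll":0}
    - {"fingers":1,"dx":0.05,"dy":0.003,"dz":-0.14,"roll":-2}
    - {"fingers":1,"dx":0.11,"dy":0.006,"dz":-0.14,"roll":-4}
    - {"fingers":1,"dx":0.17,"dy":0.009,"dz":-0.14,"roll":-6}
    - {"fingers":1,"dx":0.23,"dy":0.012,"dz":-0.14,"roll":-8}
    - {"fingers":-0.4,"dx":0.29,"dy":0.015,"dz":-0.14,"roll":-11}
    - {"fingers":-0.4,"dx":0.3,"dy":0.015,"dz":-0.14,"roll":-11}

```text
time: 5.2
tool_pos: [0.4563, 0.1954, 0.2466]
tcp_rot: [1.729, 2.623, 0.002]
wrist_force: [-0.3, -0.7, 0.4]
width: 0.419
grip_force: 0.0
```

Run:
```python
from h import *
ti,td=read_camera("top"); si,sd=read_camera("side")
cv2.imwrite("pics/b.png",np.hstack([cv2.resize(ti[130:270,90:380],None,fx=1.6,fy=2),cv2.resize(si[110:320,180:340],None,fx=1.5,fy=280/210)]))
P=pts("top",td); hsv=cv2.cvtColor(ti,cv2.COLOR_BGR2HSV)
m=cv2.inRange(hsv,(0,170,80),(4,255,255))|cv2.inRange(hsv,(172,170,80),(180,255,255))
N,L,S,C=cv2.connectedComponentsWithStats(m)
for i in range(1,N):
    if S[i,4]>15: print("top",S[i],C[i],ray("top",*C[i],.1085),np.nanmedian(P[L==i],0))
h=cv2.cvtColor(si,cv2.COLOR_BGR2HSV); m=cv2.inRange(h,(0,90,80),(5,255,255))|cv2.inRange(h,(172,90,80),(180,255,255))
N,L,S,C=cv2.connectedComponentsWithStats(m)
for i in range(1,N):
    if S[i,4]>10: print("side",S[i],C[i],ray("side",*C[i],.1085))
s=read_state();print(s["tool_pos"],s["width"])
# lid z
a=.2085; bx=P[...,0]*np.cos(a)+P[...,1]*np.sin(a); by=-P[...,0]*np.sin(a)+P[...,1]*np.cos(a)
for x0 in(.45,.53,.61):
    print(x0,[np.nanmedian(P[(abs(bx-x0)<.01)&(abs(by-y0)<.01)][:,2]).round(4) for y0 in(-.27,-.22,-.12,-.07)])
```

```text
top [ 356  138   44   42 1464] [377.40163934 158.75751366] [ 0.66883994 -0.2849712   0.1085    ] [ 0.69151413 -0.30863283  0.02872702]
top [263 197  10  10  50] [267.56 201.64] [5.59247146e-01 4.76953739e-04 1.08500000e-01] [ 5.58334686e-01 -3.88925717e-04  1.10774260e-01]
top [410 209  11  11  78] [414.84615385 213.67948718] [ 0.52479174 -0.3730049   0.1085    ] [ 0.51889099 -0.35469637  0.16061813]
side [278 128   4   6  18] [279.5        130.16666667] [ 0.52995668 -0.45709581  0.1085    ]
side [220 150  32  22 424] [235.08254717 158.03537736] [ 0.6686745 -0.2059687  0.1085   ]
side [256 190   8   5  26] [259.5        192.03846154] [0.56050329 0.00189102 0.1085    ]
[0.45684405 0.19302599 0.24637476] 0.5921259485306909
0.45 [np.float64(0.11), np.float64(0.1096), np.float64(0.1105), np.float64(0.1101)]
0.53 [np.float64(0.1099), np.float64(0.1105), np.float64(0.1104), np.float64(0.1097)]
0.61 [np.float64(0.1097), np.float64(0.1095), np.float64(0.1101), np.float64(0.1091)]
```

View pics/b.png

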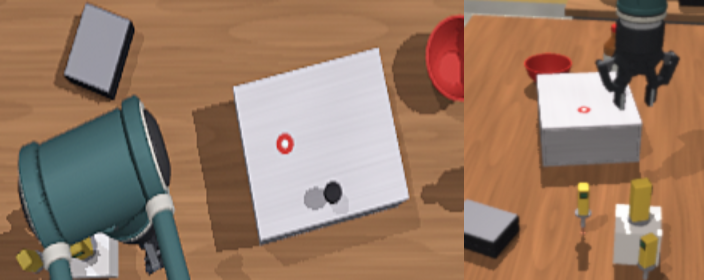

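The lid is shut: its surface reads a level 0.110 m all over. The spot is at (285,143) in the left crop, which is about (0.560, 0.001) in world coordinates. The knob shows at (332,192).

Call:
step_arm:
  commands:
    - {"fingers":-0.4,"dx":0.05,"dy":0.012,"dz":0,"roll":0}
    - {"fingers":-0.4,"dx":0.1,"dy":0.024,"dz":0,"roll":0}
    - {"fingers":-0.4,"dx":0.124,"dy":0.029,"dz":0.03,"roll":0}
    - {"fingers":-0.4,"dx":0.124,"dy":0.029,"dz":0.05,"roll":0}
    - {"fingers":-0.4,"dx":0.124,"dy":0.029,"dz":0.05,"roll":0}

```text
time: 5.92
tool_pos: [0.4349, 0.3154, 0.1941]
tcp_rot: [-1.737, -2.616, 0.007]
wrist_force: [-0.5, -0.1, -0.1]
width: 0.7
grip_force: 0.0
```

Run:
```python
from h import *
from scipy.spatial.transform import Rotation as R
si,sd=read_camera("side"); s=read_state()
cv2.imwrite("pics/c.png",cv2.resize(si[200:330,220:380],None,fx=4,fy=4))
M=R.from_rotvec(s["tcp_rot"]).as_matrix(); print(s["tool_pos"],s["width"],s["wrist_force"],M.round(4))
P=pts("side",sd); hsv=cv2.cvtColor(si,cv2.COLOR_BGR2HSV)
m=cv2.inRange(hsv,(22,130,100),(35,255,255))>0; q=P[m]; q=q[(abs(q[:,2]-.17)<.004)&(abs(q[:,0]-.435)<.04)]
print(len(q),cv2.minAreaRect(q[:,:2].astype(np.float32)),q[:,2].mean())
```

```text
[0.43572716 0.31590651 0.19563243] 0.7008916221814444 [ 0.11443352 -0.19930966  0.86534096] [[-3.880e-01  9.216e-01 -1.300e-03]
 [ 9.216e-01  3.880e-01 -1.500e-03]
 [-9.000e-04 -1.800e-03 -1.000e+00]]
77 ((0.4365077614784241, 0.32025137543678284), (0.027454417198896408, 0.02346206270158291), 21.637149810791016) 0.16902445077276285
```

View pics/c.png

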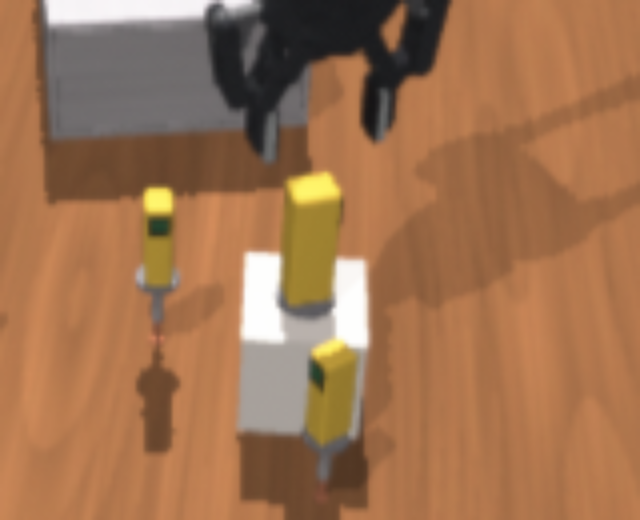

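The view shows the large probe in its stand, handle at (310,240), with its display on the right (-x) face at (340,212). I'll turn the gripper 90° so the pads close on the plain ±y faces.

Call:
step_arm:
  commands:
    - {"fingers":-0.1,"dx":0,"dy":0,"dz":0,"roll":-10}
    - {"fingers":-0.1,"dx":0,"dy":0,"dz":0,"roll":-20}
    - {"fingers":-0.1,"dx":0,"dy":0,"dz":0,"roll":-30}
    - {"fingers":-0.1,"dx":0,"dy":0,"dz":0,"roll":-40}
    - {"fingers":-0.1,"dx":0,"dy":0,"dz":0,"roll":-50}
    - {"fingers":-0.1,"dx":0,"dy":0,"dz":0,"roll":-60}
    - {"fingers":-0.1,"dx":0,"dy":0,"dz":0,"roll":-70}
    - {"fingers":-0.1,"dx":0,"dy":0,"dz":0,"roll":-80}

```text
time: 6.98
tool_pos: [0.437, 0.3168, 0.1982]
tcp_rot: [-0.36, 3.118, 0.002]
wrist_force: [-0.1, 0.2, 0.1]
width: 0.548
grip_force: 0.0
```

Call:
step_arm:
  commands:
    - {"fingers":-0.1,"dx":0.002,"dy":0,"dz":0,"roll":-10}
    - {"fingers":-0.1,"dx":0.002,"dy":0,"dz":0,"roll":-10}
    - {"fingers":-0.1,"dx":0.002,"dy":0,"dz":0,"roll":-10}

```text
time: 7.35
tool_pos: [0.4343, 0.3168, 0.1973]
tcp_rot: [-0.618, 3.079, 0.001]
wrist_force: [0.0, -0.4, -0.4]
width: 0.548
grip_force: 0.0
```

```bash
cat > st.py <<'E'
from h import *
from scipy.spatial.transform import Rotation as R
import sys
s=read_state(); M=R.from_rotvec(s["tcp_rot"]).as_matrix()
print(s["time"],s["tool_pos"],s["width"],s["wrist_force"],s["torque"].round(3),s["grip_force"]); print(M.round(4),"yaw_y",np.degrees(np.arctan2(M[1,1],M[0,1])), s["q"].round(2))
if len(sys.argv)>1: print("delta",(M.T@(np.array(sys.argv[1:4],float)-s["tool_pos"])).round(4))
E
python3 st.py .4355 .3193 .111
```

```text
7.35 [0.43430145 0.31677226 0.19726362] 0.5484592053180941 [ 0.04285297 -0.35157482 -0.35348153] [0.007 0.007 0.049] 0.0
[[-9.224e-01 -3.862e-01  1.500e-03]
 [-3.862e-01  9.224e-01  8.000e-04]
 [-1.600e-03  2.000e-04 -1.000e+00]] yaw_y 112.71630210714794 [ 0.58  0.03  1.94 -0.    1.18 -1.38]
delta [-0.0019  0.0019  0.0863]
```

Call:
step_arm:
  commands:
    - {"fingers":-0.1,"dx":-0.002,"dy":0.002,"dz":0.03,"roll":0}
    - {"fingers":-0.1,"dx":-0.002,"dy":0.002,"dz":0.06,"roll":0}
    - {"fingers":-0.1,"dx":-0.002,"dy":0.002,"dz":0.086,"roll":0}
    - {"fingers":-0.1,"dx":-0.002,"dy":0.002,"dz":0.086,"roll":0}

```text
time: 7.85
tool_pos: [0.433, 0.3184, 0.1081]
tcp_rot: [0.621, -3.075, 0.003]
wrist_force: [0.5, -0.1, 0.5]
width: 0.552
grip_force: 0.0
```

```bash
python3 st.py .4355 .3193 .111;  python3 - <<'E'
from h import *
si,sd=read_camera("side")
cv2.imwrite("pics/d.png",cv2.resize(si[200:330,220:380],None,fx=4,fy=4))
E
```

```text
7.85 [0.43295426 0.31839913 0.10813828] 0.5517502828549591 [ 0.49452934 -0.08040997  0.46948297] [ 0.022 -0.054 -0.025] 0.0
[[-0.9216 -0.388  -0.0042]
 [-0.388   0.9216 -0.0029]
 [ 0.005  -0.001  -1.    ]] yaw_y 112.8315122110103 [ 0.59  0.12  2.02 -0.    1.01 -1.38]
delta [-0.0027 -0.0002 -0.0029]
```

View pics/d.png

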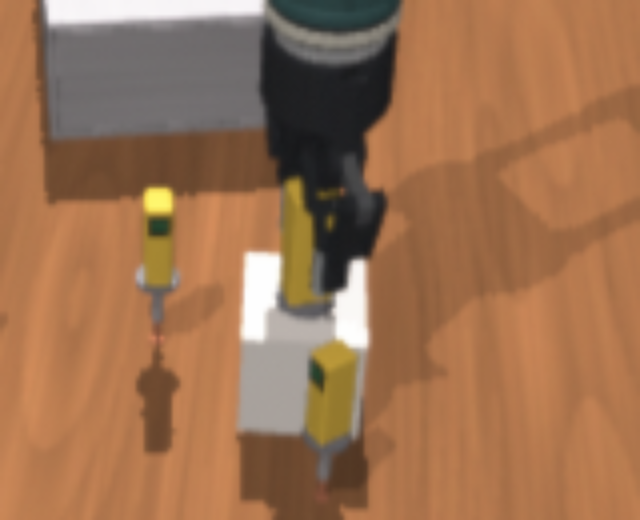

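The fingers straddle the handle, with the near finger at (333,260) and the handle at (307,245). That matches the expected offset from yaw, so I'll nudge 3 mm and close.

Call:
step_arm:
  commands:
    - {"fingers":-0.1,"dx":-0.003,"dy":0,"dz":-0.002,"roll":0}
    - {"fingers":-0.1,"dx":-0.003,"dy":0,"dz":-0.002,"roll":0}
    - {"fingers":1,"dx":-0.003,"dy":0,"dz":-0.002,"roll":0}
    - {"fingers":1,"dx":-0.003,"dy":0,"dz":-0.002,"roll":0}
    - {"fingers":1,"dx":-0.003,"dy":0,"dz":-0.002,"roll":0}
    - {"fingers":1,"dx":-0.003,"dy":0,"dz":-0.002,"roll":0}
    - {"fingers":1,"dx":-0.003,"dy":0,"dz":-0.002,"roll":0}
    - {"fingers":1,"dx":-0.003,"dy":0,"dz":-0.002,"roll":0}
  squeeze: 45

```text
time: 8.9
tool_pos: [0.4378, 0.3213, 0.1131]
tcp_rot: [-0.625, 3.078, 0.001]
wrist_force: [0.3, -0.0, 5.8]
width: 0.275
grip_force: 46.3
```

```bash
python3 st.py .4355 .3193 .111
```

```text
8.9 [0.43780564 0.32127125 0.11314231] 0.27516796611283606 [ 0.32122751 -0.03967992  5.77669031] [-0.017  0.127  0.026] 46.27335011959076
[[-9.209e-01 -3.899e-01  1.200e-03]
 [-3.899e-01  9.209e-01  7.000e-04]
 [-1.400e-03  2.000e-04 -1.000e+00]] yaw_y 112.94650650709342 [ 0.59  0.12  2.01 -0.    1.01 -1.38]
delta [ 0.0029 -0.0009  0.0021]
```

Call:
step_arm:
  commands:
    - {"fingers":1,"dx":0,"dy":0,"dz":-0.01,"roll":0}
    - {"fingers":1,"dx":0,"dy":0,"dz":-0.03,"roll":0}
    - {"fingers":1,"dx":0,"dy":0,"dz":-0.05,"roll":0}
    - {"fingers":1,"dx":0,"dy":0,"dz":-0.075,"roll":0}
    - {"fingers":1,"dx":0,"dy":0,"dz":-0.1,"roll":0}
    - {"fingers":1,"dx":0,"dy":0,"dz":-0.13,"roll":0}
    - {"fingers":1,"dx":0,"dy":0,"dz":-0.15,"roll":0}
    - {"fingers":1,"dx":0,"dy":0,"dz":-0.15,"roll":0}

```text
time: 9.9
tool_pos: [0.4381, 0.3215, 0.2641]
tcp_rot: [-0.624, 3.076, 0.002]
wrist_force: [-0.1, 0.2, -1.8]
width: 0.274
grip_force: 45.5
```

```bash
python3 st.py .560 .0005 .26
python3 - <<'E'
from h import *
si,sd=read_camera("side"); s=read_state()
cv2.imwrite("pics/e.png",cv2.resize(si[150:330,200:380],None,fx=3,fy=3)); np.savez("side_e.npz",im=si,d=sd)
P=pts("side",sd); hsv=cv2.cvtColor(si,cv2.COLOR_BGR2HSV)
m=(cv2.inRange(hsv,(22,130,60),(35,255,255))>0)&(P[...,2]>.15); print("yellow z",np.percentile(P[m],[2,50,98],0))
E
```

```text
9.9 [0.43810617 0.32148346 0.26408526] 0.27356300607443856 [-0.08090861  0.2488027  -1.80085117] [-0.011 -0.034  0.04 ] 45.4559862613678
[[-9.209e-01 -3.898e-01  2.800e-03]
 [-3.898e-01  9.209e-01  1.900e-03]
 [-3.400e-03  7.000e-04 -1.000e+00]] yaw_y 112.9424471632888 [ 0.59 -0.01  1.85  0.    1.3  -1.38]
delta [ 0.0129 -0.3431  0.0038]
yellow z [[0.42284848 0.32082404 0.23872317]
 [0.44480974 0.33080188 0.26266173]
 [0.45133764 0.34048901 0.32223878]]
```

View pics/e.png

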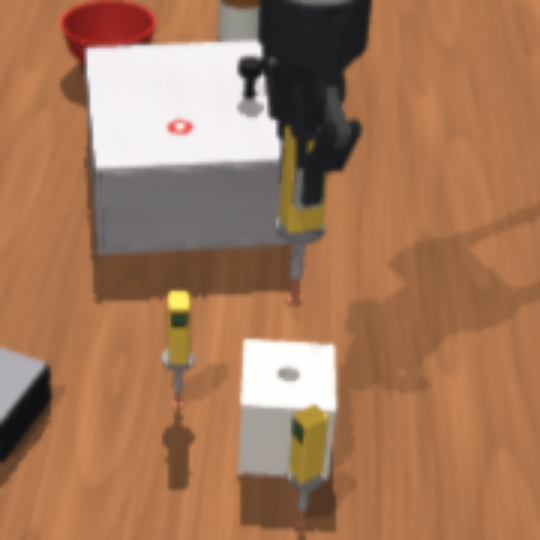

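The probe is held upright and out of the stand: flange at (301,232), copper tip at (294,298), and the hole at (288,374) is empty.

Run:
```python
from h import *
z=np.load("side_e.npz"); im=z["im"]; P=pts("side",z["d"])
sub=im[240:254,292:304].astype(int)
print(sub[...,2]-sub[...,1])
print("tip ray", ray("side",297.8,250,.163), "flange", ray("side",300.2,227.5,.233))
print(P[232:252:3,293:304,0].round(3)); print(P[232:252:3,293:304,1].round(3)); print(P[232:252:3,293:304,2].round(3))
```

```text
[[38 37 35 33 25  7  5  3 12 51 57 57]
 [37 37 34 33 22  8  5  5 18 52 58 58]
 [36 36 34 34 28 19 13 13 30 55 58 57]
 [37 35 34 35 34 36 30 31 46 56 58 58]
 [36 36 36 34 36 43 44 43 55 58 59 58]
 [35 37 35 35 36 45 47 47 57 59 59 57]
 [38 39 37 37 38 45 48 47 57 58 59 58]
 [55 54 52 53 55 49 48 47 59 59 60 58]
 [61 61 61 69 68 52 48 55 66 60 59 57]
 [62 62 62 70 84 60 49 54 67 61 59 58]
 [61 62 62 59 72 58 52 49 58 58 59 58]
 [60 61 63 60 57 53 51 48 55 58 59 58]
 [61 61 63 64 59 56 55 54 58 58 58 60]
 [62 61 63 65 62 59 58 57 58 59 58 59]]
tip ray [0.43598521 0.32499254 0.163     ] flange [0.43465138 0.32932473 0.233     ]
[[0.45  0.447 0.444 0.441 0.441 0.439 0.436 0.434 0.432 0.422 0.419]
 [0.449 0.446 0.443 0.44  0.44  0.438 0.436 0.434 0.425 0.422 0.419]
 [0.449 0.446 0.443 0.44  0.44  0.438 0.435 0.433 0.424 0.421 0.418]
 [0.448 0.445 0.442 0.439 0.439 0.437 0.435 0.433 0.424 0.421 0.418]
 [0.447 0.445 0.441 0.439 0.439 0.437 0.434 0.427 0.424 0.421 0.418]
 [0.447 0.444 0.441 0.441 0.438 0.436 0.434 0.426 0.423 0.42  0.417]
 [0.446 0.443 0.441 0.44  0.438 0.435 0.433 0.426 0.42
[... 368 characters left out ...]
 0.12  0.122 0.316 0.32  0.324 0.322 0.117 0.116 0.116 0.114]
 [0.136 0.134 0.133 0.322 0.324 0.323 0.326 0.135 0.133 0.132 0.134]]
[[ 0.001  0.001  0.002 -0.001  0.213  0.215  0.216  0.216  0.213 -0.001
  -0.001]
 [ 0.001 -0.005 -0.003 -0.     0.206  0.207  0.208  0.206  0.003 -0.
  -0.002]
 [-0.001  0.001  0.001  0.     0.197  0.198  0.201  0.198 -0.002  0.
   0.001]
 [-0.001  0.002 -0.    -0.     0.19   0.19   0.189  0.189 -0.    -0.001
   0.   ]
 [-0.001  0.001 -0.003  0.002  0.181  0.179  0.177 -0.001  0.    -0.005
  -0.001]
 [ 0.001 -0.     0.001  0.164  0.167  0.171  0.17  -0.001 -0.002 -0.001
  -0.003]
 [ 0.001  0.    -0.     0.16   0.162  0.161  0.164  0.002  0.001  0.001
   0.002]]
```

Call:
step_arm:
  commands:
    - {"fingers":1,"dx":0.001,"dy":-0.04,"dz":-0.01,"roll":0}
    - {"fingers":1,"dx":0.003,"dy":-0.09,"dz":-0.01,"roll":0}
    - {"fingers":1,"dx":0.004,"dy":-0.14,"dz":-0.01,"roll":0}
    - {"fingers":1,"dx":0.005,"dy":-0.19,"dz":-0.01,"roll":0}
    - {"fingers":1,"dx":0.007,"dy":-0.24,"dz":-0.01,"roll":0}
    - {"fingers":1,"dx":0.009,"dy":-0.29,"dz":-0.01,"roll":0}
    - {"fingers":1,"dx":0.01,"dy":-0.33,"dz":-0.005,"roll":0}
    - {"fingers":1,"dx":0.01,"dy":-0.343,"dz":0,"roll":0}

```text
time: 10.95
tool_pos: [0.5612, -0.0009, 0.2599]
tcp_rot: [0.62, -3.076, -0.001]
wrist_force: [0.1, 1.0, -1.1]
width: 0.274
grip_force: 45.4
```

Call:
step_arm:
  commands:
    - {"fingers":1,"dx":0,"dy":0,"dz":0.02,"roll":0}
    - {"fingers":1,"dx":0,"dy":0,"dz":0.03,"roll":0}
    - {"fingers":1,"dx":0,"dy":0,"dz":0.03,"roll":0}
    - {"fingers":1,"dx":0,"dy":0,"dz":0.03,"roll":0}

```text
time: 11.45
tool_pos: [0.5617, 0.0021, 0.2325]
tcp_rot: [-0.627, 3.078, 0.0]
wrist_force: [0.2, -0.2, -1.0]
width: 0.274
grip_force: 45.5
```

```bash
python3 st.py .5624 .002 .234
python3 - <<'E'
from h import *
si,sd=read_camera("side"); ti,td=read_camera("top")
cv2.imwrite("pics/f.png",np.hstack([cv2.resize(si[150:210,220:300],None,fx=5,fy=5,interpolation=cv2.INTER_CUBIC),cv2.resize(ti[160:220,230:310],None,fx=5,fy=5,interpolation=cv2.INTER_CUBIC)])); np.savez("f.npz",im=si,d=sd)
P=pts("side",sd)
for r in range(172,194):
    c=np.where((P[r,230:290,2]>.125)&(P[r,230:290,2]<.22)&(P[r,230:290,1]>-.05))[0]+230
    if len(c): print(r,c.min(),c.max(),np.nanmedian(P[r,c],0).round(4))
E
```

```text
11.45 [0.5617497  0.00206507 0.23250713] 0.27376334941800656 [ 0.21903532 -0.15336161 -0.99718245] [ 0.008 -0.025 -0.018] 45.499945878982544
[[-9.204e-01 -3.911e-01  4.000e-04]
 [-3.911e-01  9.204e-01  1.000e-04]
 [-4.000e-04 -0.000e+00 -1.000e+00]] yaw_y 113.0221885563993 [-0.04  0.05  1.85  0.    1.24 -2.01]
delta [-0.0006 -0.0003 -0.0015]
172 259 261 [0.5592 0.004  0.1811]
173 259 261 [0.5594 0.0048 0.178 ]
174 259 261 [0.5592 0.0067 0.1756]
175 259 261 [0.5596 0.0021 0.1694]
176 259 261 [0.5593 0.0052 0.1677]
177 259 261 [0.5594 0.0018 0.1621]
178 259 261 [0.5595 0.0021 0.159 ]
179 259 261 [0.5591 0.0055 0.1575]
180 259 261 [5.596e-01 4.000e-04 1.509e-01]
181 259 260 [0.561  0.001  0.1476]
182 259 260 [0.5608 0.0027 0.1452]
183 259 260 [0.5609 0.001  0.1406]
184 259 260 [0.5608 0.0017 0.1374]
185 258 261 [0.5606 0.0006 0.1329]
186 258 261 [0.5603 0.0023 0.1305]
187 259 260 [0.5605 0.0042 0.1283]
```

View pics/f.png

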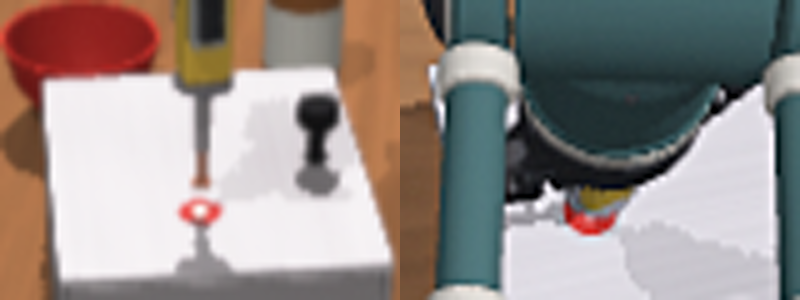

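The side crop shows the tip at (201,187), about 20 mm above the spot centre at (200,211), and lined up with it. The arm hides most of the spot in the top crop. I'll descend slowly and watch the force.

Call:
step_arm:
  commands:
    - {"fingers":1,"dx":-0.001,"dy":0.001,"dz":0.006,"roll":0}
    - {"fingers":1,"dx":-0.001,"dy":0.001,"dz":0.012,"roll":0}
    - {"fingers":1,"dx":-0.001,"dy":0.001,"dz":0.017,"roll":0}
    - {"fingers":1,"dx":-0.001,"dy":0.001,"dz":0.021,"roll":0}
    - {"fingers":1,"dx":-0.001,"dy":0.001,"dz":0.024,"roll":0}
    - {"fingers":1,"dx":-0.001,"dy":0.001,"dz":0.026,"roll":0}
    - {"fingers":1,"dx":-0.001,"dy":0.001,"dz":0.026,"roll":0}

```text
time: 12.42
tool_pos: [0.5623, 0.0024, 0.2064]
tcp_rot: [0.625, -3.079, -0.0]
wrist_force: [-1.1, -0.2, 1.1]
width: 0.275
grip_force: 45.8
```

```bash
python3 st.py .5624 .002 .2036
python3 - <<'E'
from h import *
si,sd=read_camera("side")
cv2.imwrite("pics/g.png",cv2.resize(si[150:210,220:300],None,fx=8,fy=8,interpolation=cv2.INTER_CUBIC))
f=[read_state()["wrist_force"][2]]
for _ in range(5): read_camera("side"); s=read_state(); f.append(s["wrist_force"][2]); print(s["tool_pos"])
print(np.round(f,2),np.mean(f))
E
```

```text
12.425 [0.56227415 0.00244272 0.20638923] 0.2746794736950559 [-1.12530823 -0.18876865  1.14636999] [-0.012  0.307  0.016] 45.82007825374603
[[-9.209e-01 -3.898e-01 -1.000e-04]
 [-3.898e-01  9.209e-01 -0.000e+00]
 [ 1.000e-04  0.000e+00 -1.000e+00]] yaw_y 112.9427936630455 [-0.04  0.07  1.88 -0.    1.2  -2.01]
delta [ 0.0001 -0.0005  0.0028]
[0.5623643  0.00240526 0.2065709 ]
[0.56240716 0.00241998 0.20659   ]
[0.56241699 0.00243547 0.20658375]
[0.56242494 0.00244437 0.2065548 ]
[0.56238889 0.00241699 0.20649492]
[1.63 1.82 1.69 0.9  0.67 1.95] 1.4423847503726475
```

View pics/g.png

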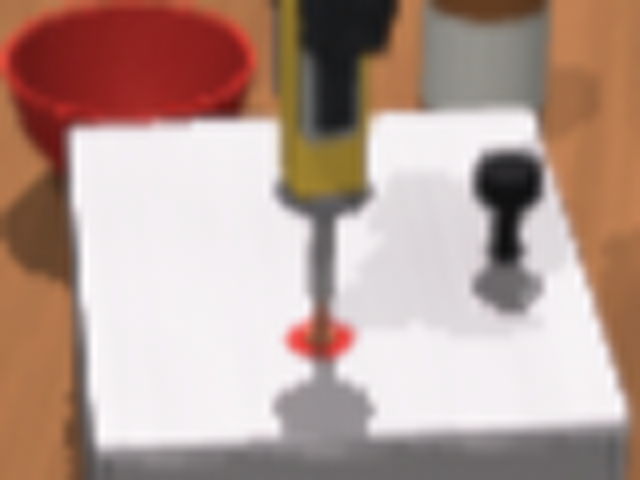

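The tip sits on the spot, tip at (322,337) and spot centre at (320,339), and the probe is upright. Force and height both put it 6–8 mm in; I'll add 1.5 mm to centre it in the stroke and let it settle.

Call:
step_arm:
  commands:
    - {"fingers":1,"dx":0,"dy":0,"dz":0.001,"roll":0}
    - {"fingers":1,"dx":0,"dy":0,"dz":0.0015,"roll":0}
    - {"fingers":1,"dx":0,"dy":0,"dz":0.0015,"roll":0}
    - {"fingers":1,"dx":0,"dy":0,"dz":0.0015,"roll":0}
    - {"fingers":1,"dx":0,"dy":0,"dz":0.0015,"roll":0}
    - {"fingers":1,"dx":0,"dy":0,"dz":0.0015,"roll":0}
    - {"fingers":1,"dx":0,"dy":0,"dz":0.0015,"roll":0}
    - {"fingers":1,"dx":0,"dy":0,"dz":0.0015,"roll":0}

```text
time: 13.72
tool_pos: [0.5624, 0.0024, 0.2048]
tcp_rot: [-0.625, 3.079, -0.0]
wrist_force: [-0.2, 0.4, 2.2]
width: 0.282
grip_force: 45.8
```

```bash
python3 st.py
python3 - <<'E'
from h import *
f=[]
for _ in range(8): read_camera("side"); s=read_state(); f.append([s["wrist_force"][2],s["tool_pos"][2]])
print(np.round(f,4).T,np.mean(f,0)); 
F,z=np.mean(f,0)
if 0.3<F<3.3 and .201<z<.2075 and s["grip_force"]>30: print(finish_job())
E
```

```text
13.725 [0.56237705 0.00241198 0.20481563] 0.2823518147147493 [-0.23088157  0.42986809  2.18714077] [-0.047  0.209  0.047] 45.797449350357056
[[-9.209e-01 -3.898e-01  2.000e-04]
 [-3.898e-01  9.209e-01 -1.000e-04]
 [-1.000e-04 -2.000e-04 -1.000e+00]] yaw_y 112.94221233777444 [-0.04  0.07  1.88 -0.    1.19 -2.01]
[[2.5828 1.8842 2.572  1.5855 0.731  1.3362 1.8483 2.0406]
 [0.2048 0.2048 0.2048 0.2048 0.2048 0.2048 0.2048 0.2048]] [1.82256566 0.20481945]
the job is handed in; nothing more can be done
None
```

The job is handed in: the lid is fully shut, and the large thermometer is held upright and steady with its tip on the red spot, pressed in about 8–10 mm of its 18 mm by height and force estimate, and the bottle, bowl and lunch boxes were never approached.

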